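# Clear the way, fold back the incubator's bifold cover and open its glass door

## Robot

A 6-joint arm with a two-finger parallel gripper is mounted at the origin on the work surface. World frame = base frame: x ahead of the robot, y to its left, z up, the work surface at z = 0. Lengths are in m, angles in degrees, forces in N, time in s.
With the tool pointing down it reaches from about 0.3 to 0.75 m from the base axis. Payload 8.5 kg.
Tool frame: the origin (TCP) lies midway between the tips of the shut fingers; the grasp point (between the pads) lies 19 mm behind it (env.tcp_to_grasp is the z of the grasp point in the tool frame, in m); z points along the fingers, y is the line along which they close (so a half turn about z gives the same grasp; the last joint's range is limited). The gripper opens to 85 mm and grips with 20 to 120 N. Pads are 22 mm wide; open, the fingers measure 114 mm over their backs; the gripper's body (76 mm by 85 mm) begins 54 mm behind the grasp point. The pads swing forward as they close: fully open they stand 13 mm farther back than shut.
Start: joints at [-85.216, 21.807, 74.336, -0, 83.858, -12.336], TCP at [0.162, -0.526, 0.2] pointing down, gripper open.
Joint ranges: [-178.18, 178.18], [-50.72, 133.34], [12.68, 142.11], [-81.47, 261.47], [9.98, 163.14], [-165.26, 165.26]. Speed limits (degrees/s): [136.94, 136.94, 180, 180, 180, 180].

## Interface

Orientations are given as a 3x3 rotation matrix whose columns are the frame's x, y, z axes.
In Python, from rig import env, imaging, job, models gives the robot as it stands. The module is installed in compiled form; this text tells all that it offers.
- The arm moves only by the tool jog_arm, never from a script. Its argument "plan" is text: rows parted by semicolons, each of 7 numbers parted by spaces: the turn, a rotation vector about the tool's x, y, z in degrees, then the shift along the tool's x, y, z in cm, then the closure in counts, from 0 (fully open) to 255 (shut). In form: rx ry rz x y z claw; .... A call has 1 to 10 rows; each row shifts and turns the commanded pose from where the row before left it, along the tool's axes as they then stand; what a row does not reach is not made up. A row lasts 1/12 s, in which the tool goes at most 41.7 mm and 7.16 degrees, less where a joint would pass 70% of its speed; a pose out of reach is approached as far as the arm can. A call with a gripper value outside its range is refused whole. The fingers move at their own pace and stop on an object; "grip_force" is the grip in N (left out, the last holds). Time passes only in rows, so rows that do not move let the fingers close. It gives the time, the measured TCP pose, the force, the opening and the grip force at its end, in the units of the state.
- env.observe(): the state, without advancing time (a new reading comes with each control period).
- imaging.get_image(name): name is "scene" or "top"; returns a dict with "pixels" (420x560x3 uint8, red, green, blue), "depth" (420x560 float32, m along the optical axis (not along the pixel's ray), 0 where there is no reading), "fov_y" (degrees; the focal length in pixels is half the picture's height over the tangent of half this angle, whatever the lens; pixels are square), "cx", "cy" (the principal point, pixels), "world_from_camera" (4x4, takes a point from camera to world coordinates). Camera axes: x right, y down, z forward; pixel columns grow to the right and rows downward; lengths in m; the calibration is good to about 2 mm. A picture is of the moment at which its call begins.
- job.close_job(): hands the job in; it is judged then, once.
Trained networks look in the newest picture that a camera, given by its name, has taken for a name from the list of things; names that differ only in an ending like _2 or _b are one class to them, and where a whole thing is asked for, a point or a joint stands for the part that bears it (a point fixed in the world has none). Each returns a list of dicts, best first, with "confidence" (0 to 1); they miss things now and then, are a little off and sometimes report something else, mostly with a low value. They report only what shows in the picture. A call takes as long as a camera call. They do not tell look-alikes from the thing itself.
- models.outline_of(camera, query): "region" (420x560 bool, what is visible of it) and "bbox" ([centre column, centre row, width, height] in pixels, round what is visible of it).
- models.tip_of(camera, query): "at" ([column, row] in pixels: a listed point, or the origin of a listed thing).
The state is a dict: "time_s": time; "q": joint angles; "qvel": joint speeds; "joint_efforts": joint torques, N m; "position": TCP position; "tool_rot": TCP orientation; "ft_force": force on the tool from outside, world axes, zero at the start; "wrist_torque": the same for the moment, N m; "grip_width": finger opening in m; "gripper_force": force on a finger pad.
Only numpy, scipy, OpenCV 4.12 (cv2) and the standard library are available. Lean on these libraries where they do the work, as an engineer would, in place of code of your own. Each camera call takes 0.05 s, during which the arm holds its last target. There are 200 camera calls.

## Task

Open the small incubator on the bench. First take the green-glass bottle with the red cap, which stands in the way of the door, and stand it upright in the yellow tray; next fold the two-panel cover (blue panel, orange panel) flat together and push the folded pair all the way back to its stop; then take the glass door by its black bar handle and swing it open to about a right angle. Leave the other bottles, jars and dishes where they are.

Things in the scene. Friction and masses are not known exactly. Their poses are not given: they have to be found in the camera images.
- front_foot (a point): Middle of the foot of the incubator's front, on the bench. The incubator: white, fixed, 220 deep x 270 wide x 245 mm high. x points from its front (door side, facing the robot) to its back, y left seen from the robot, z up. A grey upright side plate (y 135 to 160, out to x -80 mm, 20 to 235 mm high) carries the cover.
- cover_a (a joint): Blue panel on the side plate's upright hinge: 130 mm from hinge to fold line, 210 mm high (22 to 232 mm above the bench), 10 mm thick. 0 = runs across the front, towards the incubator's -y; grows clockwise from above, out towards the robot (1.57 = points along -x) and on to the left; stop at 2.0. Stiff: holds with 0.3 N m, stays where left.
- cover_b (a joint): Orange panel hinged on the blue panel's free edge; same size. 0 = in line with blue; grows counter-clockwise from above, its free edge going towards the incubator; 3.14 (stop) = inner faces flat together. Easy: holds with 0.03 N m and stays where left, so a push on its outer face folds it without moving blue; pushing on then carries the folded pair round.
- cover_hinge (a point): Top of the blue panel's hinge axis, 232 mm above the bench, at x -80, y 161 mm of front_foot. Hinge axes lie in the plane of the inner faces: the panels' 10 mm thickness lies wholly on their outer side (facing the robot when closed).
- cover_fold (a point): Top of the fold line (hinge between blue and orange panel), 232 mm above the bench.
- cover_edge (a point): Top of the orange panel's free upright edge, on its inner face, 232 mm above the bench.
- glass_door (a joint): Glass door with aluminium frame on the incubator's front, 220 wide x 213 high x 14 mm thick (22 to 235 mm above the bench), hinged at its right edge seen from the robot. 0 = shut; grows counter-clockwise from above as it swings towards the robot; stop at 1.75. Holds with 0.25 N m, stays where left. The closed cover would stand 65 mm in front of it.
- bar_grip (a point): Point to grip on the black upright bar handle: on its centre line, 26 mm below its top, 200 mm above the bench. Round bar 12 mm thick, 110 mm long, centre line 38 mm in front of the door's face and 190 mm along the door from the hinge axis; pinch it from above.
- door_hinge (a point): On the door's upright hinge axis, at the height of bar_grip (200 mm above the bench).
- bottle_mid (a point): Centre (half-way up) of the green-glass bottle to be moved: round, 44 mm across up to 88 mm, narrower neck, red cap 34 mm across; 120 mm tall, about 0.2 kg. z is its upright axis.
- tray: Shallow yellow tray, fixed to the bench, open on top: 110 mm along its x, 170 mm along its y, walls 5 mm thick and 20 mm high, floor 5 mm above the bench. Origin: centre of its underside. The vial stands in it too: use the free part.
- door_bar: The black bar handle itself (fixed to the door). Its origin is the foot of the door's hinge axis, not the bar.
- dropper1: Bystander: small amber dropper bottle, 36 mm across, 91 mm tall. Origin: centre of its underside. Leave it alone.
- dropper2: Bystander: small amber dropper bottle, 40 mm across, 104 mm tall. Origin: centre of its underside. Leave it alone.
- tub: Bystander: white jar with blue cap, 52 mm across, 75 mm tall. Origin: centre of its underside. Leave it alone.
- dish: Bystander: single shallow culture dish, 90 mm across, 12 mm high, lying on the bench in front of the glass door; the door and the cover pass over it. Origin: centre of its underside. Leave it alone.
- dishes: Bystander: stack of culture dishes, 86 mm across, 42 mm high, standing on top of the incubator. Origin: centre of its underside. Leave it alone.
- reagent: Bystander: white reagent jar with blue cap, 56 mm across, 85 mm tall, standing on top of the incubator. Origin: centre of its underside. Leave it alone.
- vial: Bystander: small amber dropper vial, 30 mm across, 75 mm tall, standing somewhere in the yellow tray. Origin: centre of its underside. Leave it alone.
There are look-alikes about, which are no part of the job. Leave any pink or purple look-alike of the part that bears bottle_mid alone.

How it is judged (in metres and radians):
On the way, in this order (a step that is already met when the one before it is completed fails the run):
1. the green bottle stands upright on the floor of the yellow tray, the glass door still shut (x of bottle_mid in the frame of tray between -0.045 and 0.045 m and y of bottle_mid in the frame of tray between -0.075 and 0.075 m and z of bottle_mid in the frame of tray between 0.058 and 0.07 m and angle between bottle_mid's own z axis and vertical below 0.15 rad and value of joint glass_door below 0.1 rad), for 0.2 s.
2. the cover's panels are folded flat on each other (within 0.09 rad) and swung back to within 0.15 rad of the stop, the glass door still shut (under 0.1 rad) (value of joint cover_a above 1.85 rad and value of joint cover_b above 3.05 rad and value of joint glass_door below 0.1 rad), for 0.2 s.
3. the fingers have taken the bar handle, the door still nearly shut (under 0.3 rad) (contact force between the fingers and door_bar above 0.5 N and value of joint glass_door below 0.3 rad), for 0.1 s.
4. the glass door is open past 1.2 rad (value of joint glass_door above 1.2 rad), for 0.2 s.
At the end, for the whole second after the job is handed in: Green bottle upright (0.15 rad) on the yellow tray's floor; orange panel flat on the blue one (cover_b above 3.05), the pair at its stop (cover_a above 1.85), glass door open (above 1.2 rad); all at rest; no bystander moved over 30 mm or tipped (x of bottle_mid in the frame of tray between -0.045 and 0.045 m and y of bottle_mid in the frame of tray between -0.075 and 0.075 m and z of bottle_mid in the frame of tray between 0.058 and 0.07 m and angle between bottle_mid's own z axis and vertical below 0.15 rad and value of joint cover_a above 1.85 rad and value of joint cover_b above 3.05 rad and value of joint glass_door above 1.2 rad and velocity of joint cover_a between -0.05 and 0.05 rad/s and velocity of joint cover_b between -0.05 and 0.05 rad/s and velocity of joint glass_door between -0.05 and 0.05 rad/s); the robot touches nothing.
It fails at once if a bystander (dropper bottle, vial, jar, dish or stack of dishes) is moved more than 30 mm (distance of any of dropper1, dropper2, tub, dish, dishes, reagent, vial from where it was at the start of the episode above 0.03 m).
It fails at once if a bystander is tipped more than 0.4 rad (angle between any of dropper1, dropper2, tub, dish, dishes, reagent, vial's own z axis and vertical above 0.4 rad).
It also fails if it takes over 72 s, if anything falls off the work surface, if the arm or the gripper's body presses on something with over 40 N, if the wrist force passes 120 N, or if a joint passes its speed limit or range.

## Working session

There is one attempt and no reset: what is moved stays moved. The work goes in short steps, Python scripts to look and compute and a tool call to move; the robot and the scene stay as the last step left them, time stands still between calls to the robot, and variables do not carry over. Pictures are saved under pics/ and viewed, at most 10 in all, crops included, and the job is handed in when it is done.

Besides the shell and the picture viewer there is one more tool, called after "Request:" by a JSON object that holds its "api" and its "payload", one argument or row to a line. jog_arm: Moves the arm, as the interface text tells. Its arguments: {"type":"object","properties":{"plan":{"type":"string"},"grip_force":{"type":"number"}},"required":["plan"]}

```bash
mkdir -p pics
cat > h.py <<'E'
import numpy as np, cv2
from rig import env, imaging, job, models
def cam(n):
    return imaging.get_image(n)
def pt(im,u,v,d=None):
    h=im['pixels'].shape[0]; f=h/2/np.tan(np.radians(im['fov_y'])/2)
    if d is None: d=im['depth'][int(round(v)),int(round(u))]
    c=np.array([(u-im['cx'])/f*d,(v-im['cy'])/f*d,d,1]); return (np.array(im['world_from_camera'])@c)[:3]
def ray(im,u,v,z):
    o=np.array(im['world_from_camera'])[:3,3]; p=pt(im,u,v,1.0); r=p-o
    return o+r*(z-o[2])/r[2]
def cloud(im):
    h,w=im['depth'].shape; f=h/2/np.tan(np.radians(im['fov_y'])/2)
    v,u=np.mgrid[:h,:w]; d=im['depth']
    P=np.stack([(u-im['cx'])/f*d,(v-im['cy'])/f*d,d],-1)
    T=np.array(im['world_from_camera']); return P@T[:3,:3].T+T[:3,3]
def save(im,n): cv2.imwrite('pics/'+n,cv2.cvtColor(im['pixels'],cv2.COLOR_RGB2BGR))
E
python3 - <<'E'
from h import *
np.set_printoptions(precision=4,suppress=True)
print(env.observe()['tool_rot'],env.tcp_to_grasp)
Z=dict(front_foot=0,cover_hinge=.232,cover_fold=.232,cover_edge=.232,bar_grip=.2,door_hinge=.2,bottle_mid=.06,tray=0,dropper1=0,dropper2=0,tub=0,dish=0,dishes=.245,reagent=.245,vial=.005)
for c in ('scene','top'):
    im=cam(c); save(im,c+'0.png'); print(c,np.array(im['world_from_camera'])[:3])
    for q,z in Z.items():
        for r in models.tip_of(c,q)[:3]:
            print(q,np.round(r['at'],1),round(r['confidence'],2),ray(im,*r['at'],z))
E
```

```text
[[ 0.9557  0.2944 -0.0002]
 [ 0.2944 -0.9557  0.0015]
 [ 0.0003 -0.0015 -1.    ]] -0.0187
scene [[ 0.9732  0.2211 -0.0635  0.6617]
 [ 0.2299 -0.9257  0.3004 -0.291 ]
 [ 0.0077 -0.3069 -0.9517  1.0747]]
front_foot [300.6 249.1] 0.69 [ 0.6839 -0.0581  0.    ]
cover_hinge [278.8 148.3] 0.71 [0.5858 0.0984 0.232 ]
cover_fold [219.8 144.3] 0.74 [0.4584 0.0777 0.232 ]
cover_edge [256.5 190.2] 0.95 [ 0.562  -0.0068  0.232 ]
bar_grip [286.8 192.4] 0.75 [0.6238 0.0145 0.2   ]
bar_grip [299.2 285.2] 0.56 [ 0.6928 -0.1752  0.2   ]
door_hinge [300.5 281.7] 0.67 [ 0.6939 -0.1676  0.2   ]
door_hinge [279.7 146.9] 0.59 [0.5841 0.1171 0.2   ]
bottle_mid [240.2 344.8] 0.84 [ 0.596  -0.3181  0.06  ]
bottle_mid [226.1 300.2] 0.74 [ 0.5388 -0.23    0.06  ]
bottle_mid [185.9 282.6] 0.62 [ 0.4356 -0.2126  0.06  ]
tray [180.7 346.7] 0.77 [ 0.4545 -0.3566  0.    ]
dropper1 [284.3 372.4] 0.76 [ 0.7089 -0.3555  0.    ]
dropper1 [271.9 133.4] 0.57 [0.5356 0.2458 0.    ]
dropper1 [346.1 244.8] 0.56 [ 0.7959 -0.0199  0.    ]
dropper2 [284.3 372.4] 0.76 [ 0.7089 -0.3555  0.    ]
dropper2 [271.9 133.4] 0.57 [0.535
[... 1023 characters left out ...]
_mid [361.9 243.7] 0.55 [ 0.525  -0.2289  0.06  ]
tray [193.1 248.5] 0.69 [0.5235 0.2378 0.    ]
tray [404. 270.] 0.6 [ 0.4553 -0.3523  0.    ]
dropper1 [193.2 245. ] 0.67 [0.5334 0.2377 0.    ]
dropper1 [403.4 183.3] 0.52 [ 0.7022 -0.3636  0.    ]
dropper2 [193.2 245. ] 0.67 [0.5334 0.2377 0.    ]
dropper2 [403.4 183.3] 0.52 [ 0.7022 -0.3636  0.    ]
tub [215.6 200.5] 0.62 [0.6599 0.1754 0.    ]
dish [303.9 245.8] 0.79 [ 0.5268 -0.0744  0.    ]
dish [342.  172.7] 0.48 [ 0.736  -0.1885  0.    ]
dishes [267.7 136.2] 0.66 [0.7736 0.0176 0.245 ]
reagent [308.9 134.9] 0.7 [ 0.7754 -0.0827  0.245 ]
vial [393.5 266.2] 0.59 [ 0.466  -0.3225  0.005 ]
vial [281.8 221.4] 0.28 [ 0.5963 -0.0131  0.005 ]
```

Run:
```python
import cv2
a=cv2.imread('pics/scene0.png')[90:420,100:440]; b=cv2.imread('pics/top0.png')[90:340,150:470]
cv2.imwrite('pics/s0c.png',cv2.resize(a,None,fx=1.8,fy=1.8,interpolation=2)); cv2.imwrite('pics/t0c.png',cv2.resize(b,None,fx=2.4,fy=2.4,interpolation=2))
```

```text
(no output)
```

View pics/s0c.png

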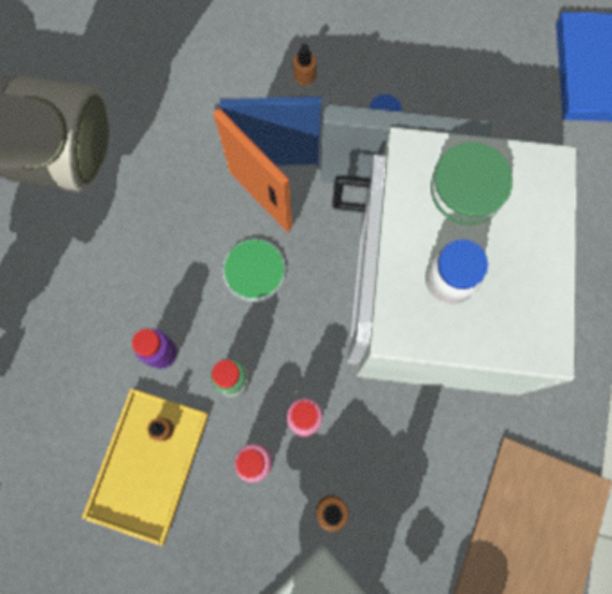

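View pics/t0c.png

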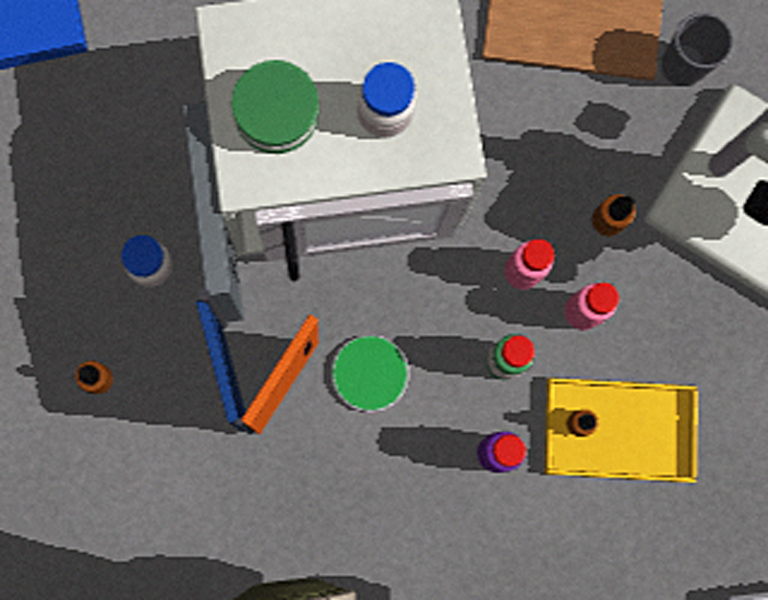

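The pictures show the green bottle at scene pixel (227,298), with the purple one at (182,281) and two pink ones at (240,348) and (269,321). The yellow tray is at (180,347) with the vial towards its top. The cover is half folded, with the orange panel's free edge at (257,190). The door bar is near (287,192). Next I refine these with depth.

```bash
cat >> h.py <<'E'
def hsvmask(im,lo,hi):
    return cv2.inRange(cv2.cvtColor(im['pixels'],cv2.COLOR_RGB2HSV),lo,hi)>0
E
python3 - <<'E'
from h import *
np.set_printoptions(precision=4,suppress=True)
for c in ('scene','top'):
    im=cam(c); P=cloud(im); print(c)
    red=(hsvmask(im,(0,150,120),(4,255,255))|hsvmask(im,(174,150,120),(180,255,255)))&(P[...,2]>.11)&(P[...,2]<.13)
    n,l,s,ce=cv2.connectedComponentsWithStats(red.astype('uint8'))
    for i in range(1,n):
        if s[i,4]>30:
            q=P[l==i]; print('cap',s[i,4],(q.min(0)+q.max(0))/2,np.ptp(q,axis=0),np.median(q[:,2]))
    y=hsvmask(im,(22,120,90),(32,255,255))
    n,l,s,ce=cv2.connectedComponentsWithStats(y.astype('uint8')); i=1+np.argmax(s[1:,4]); 
    q=P[(l==i)&(P[...,2]>.012)&(P[...,2]<.03)]; r=cv2.minAreaRect((q[:,:2]*1000).astype('float32')); print('tray',r,cv2.boxPoints(r))
    # dark pts in tray of vial
    v=(P[...,2]>.06)&(P[...,2]<.09)&(abs(P[...,0]-.46)<.07)&(P[...,1]<-.28)&(P[...,1]>-.45); q=P[v]; print('vial',len(q),q.min(0),q.max(0))
    for nm,m in (('orange',hsvmask(im,(5,180,80),(16,255,255))),('blue',hsvmask(im,(100,130,40),(125,255,255)))):
        q=P[m&(P[...,2]>.05)&(P[...,2]<.25)&(P[...,1]<.13)&(P[...,1]>-.05)&(P[...,0]<.62)&(P[...,0]>.4)]
        if len(q)<10: continue
        r=cv2.minAreaRect((q[:,:2]*1000).astype('float32'));print(nm,len(q),q[:,2].max(),cv2.boxPoints(r).round(0).tolist())
        t=q[q[:,2]>.224]; 
        if len(t)>5: print(' top',len(t),cv2.boxPoints(cv2.minAreaRect((t[:,:2]*1000).astype('float32'))).round(0).tolist())
    for nm,(a,b) in dict(d1=(.533,.242),d2=(.705,-.36),tub=(.663,.183)).items():
        q=P[(np.hypot(P[...,0]-a,P[...,1]-b)<.05)&(P[...,2]>.06)&(P[...,2]<.12)]; print(nm,len(q),q.min(0) if len(q) else 0,q.max(0) if len(q) else 0)
    # incubator top
    q=P[(abs(P[...,2]-.245)<.006)&(P[...,0]>.6)&(P[...,0]<.98)&(abs(P[...,1])<.3)]; print('inc',cv2.boxPoints(cv2.minAreaRect((q[:,:2]*1000).astype('float32'))).round(0).tolist(),np.median(q[:,2]))
E
```

```text
scene
cap 164 [ 0.4356 -0.2142  0.1181] [0.0298 0.0304 0.0125] 0.12025372068729334
cap 167 [ 0.5415 -0.2275  0.1174] [0.0309 0.0313 0.0123] 0.12006591462346383
cap 163 [ 0.6472 -0.2536  0.1201] [0.0293 0.0294 0.0104] 0.12019895899755395
cap 171 [ 0.5976 -0.3214  0.12  ] [0.0294 0.0294 0.0103] 0.1199957808878438
tray ((458.7698059082031, -357.3150634765625), (169.5262451171875, 109.8058853149414), 85.79586791992188) [[ 397.8006 -437.8252]
 [ 507.311  -445.875 ]
 [ 519.739  -276.805 ]
 [ 410.2286 -268.7551]]
vial 43 [ 0.4612 -0.3181  0.0602] [ 0.4751 -0.3023  0.0832]
blue 1237 0.23598793399142193 [[465.0, 77.0], [468.0, 67.0], [582.0, 99.0], [579.0, 109.0]]
 top 244 [[465.0, 79.0], [467.0, 69.0], [582.0, 99.0], [579.0, 109.0]]
d1 67 [0.5152 0.2385 0.0601] [0.536  0.2558 0.0973]
d2 107 [ 0.6955 -0.3687  0.0618] [ 0.7186 -0.3456  0.1059]
tub 133 [0.6373 0.1839 0.0691] [0.6818 0.2104 0.0821]
inc [[658.0, 101.0], [686.0, -184.0], [920.0, -160.0], [891.0, 124.0]] 0.24492987771708657
top
cap 124 [ 0.6464 -0.2573  0.1201] [0.0314 0.0325 0.0157] 0.12029227083230865
cap 126 [ 0.5969 -0.3255  0.
[... 340 characters left out ...]
.1145 -451.5687]
 [ 519.4744 -280.7433]
 [ 409.7754 -272.8061]]
vial 30 [ 0.4584 -0.3204  0.0602] [ 0.4745 -0.3058  0.0871]
orange 450 0.24078723259234724 [[458.0, 54.0], [560.0, -16.0], [572.0, 1.0], [469.0, 71.0]]
 top 231 [[458.0, 54.0], [562.0, -14.0], [567.0, -5.0], [464.0, 63.0]]
blue 318 0.2391129233865894 [[461.0, 75.0], [464.0, 65.0], [585.0, 97.0], [583.0, 107.0]]
 top 223 [[462.0, 75.0], [465.0, 65.0], [585.0, 97.0], [583.0, 107.0]]
d1 52 [0.5164 0.2342 0.0607] [0.5361 0.2532 0.0948]
d2 89 [ 0.6929 -0.373   0.0601] [ 0.724  -0.3441  0.1078]
tub 234 [0.6368 0.1606 0.0605] [0.6822 0.2058 0.0827]
inc [[606.0, 95.0], [645.0, -197.0], [924.0, -160.0], [885.0, 133.0]] 0.2455252274076254
```

Request:
{"api": "jog_arm", "payload": {
  "plan": "0 0 0 2 -0.8 0 0;0 0 0 3.5 -1.3 0 0;0 0 0 3.7 -1.4 0 0;0 0 0 3.7 -1.4 0 0;0 0 0 3.7 -1.4 0 0;0 0 0 3.7 -1.4 0 0;0 0 0 3.7 -1.4 0 0;0 0 0 3.7 -1.4 0 0;0 0 0 3.7 -1.4 0 0;0 0 0 3.7 -1.4 0 0"
}}

```text
time_s: 2.53
position: [0.4595, -0.2937, 0.2005]
tool_rot: [[0.956, 0.294, 0.0], [0.294, -0.956, -0.0], [0.0, 0.0, -1.0]]
ft_force: [-0.1, -0.8, -0.4]
grip_width: 0.0856
gripper_force: 0.0
```

```bash
cat >> h.py <<'E'
np.set_printoptions(precision=4,suppress=True)
def need(p,R=None):
    "shift in cm and rotvec in deg in tool axes to reach p,R; from measured pose"
    o=env.observe(); T=np.array(o['tool_rot']); d=T.T@(np.array(p)-o['position'])*100
    print('t',o['time_s'],'pos',o['position'],'x',T[:,0],'shift cm',d.round(2))
    if R is not None: print('rot',cv2.Rodrigues(T.T@np.array(R))[0].ravel()*180/np.pi)
E
python3 - <<'E'
from h import *
need([.5405,-.2296,.055])
E
```

```text
t 2.5333 pos [ 0.4595 -0.2937  0.2005] x [0.9557 0.2944 0.0001] shift cm [ 9.62 -3.74 14.55]
```

Request:
{"api": "jog_arm", "payload": {
  "plan": "0 0 0 3.4 -1.3 0 0;0 0 0 3.3 -1.3 0 0;0 0 0 3.0 -1.2 1 0;0 0 0 0 0 3 0;0 0 0 0 0 3 0;0 0 0 0 0 3 0;0 0 0 0 0 3 0;0 0 0 0 0 1.5 0;0 0 0 0 0 0 0"
}}

```text
time_s: 3.28
position: [0.5381, -0.2292, 0.0519]
tool_rot: [[0.956, 0.294, -0.006], [0.294, -0.956, 0.004], [-0.004, -0.005, -1.0]]
ft_force: [0.2, -0.5, -1.4]
grip_width: 0.0852
gripper_force: 0.0
```

Run:
```python
from h import *
need([.5405,-.2296,.055])
im=cam('top'); a=im['pixels'][200:290,300:420]; cv2.imwrite('pics/g1.png',cv2.resize(a,None,fx=6,fy=6)[...,::-1])
```

```text
t 3.2833 pos [ 0.5381 -0.2292  0.0519] x [ 0.9557  0.2944 -0.0042] shift cm [ 0.22  0.1  -0.31]
```

View pics/g1.png

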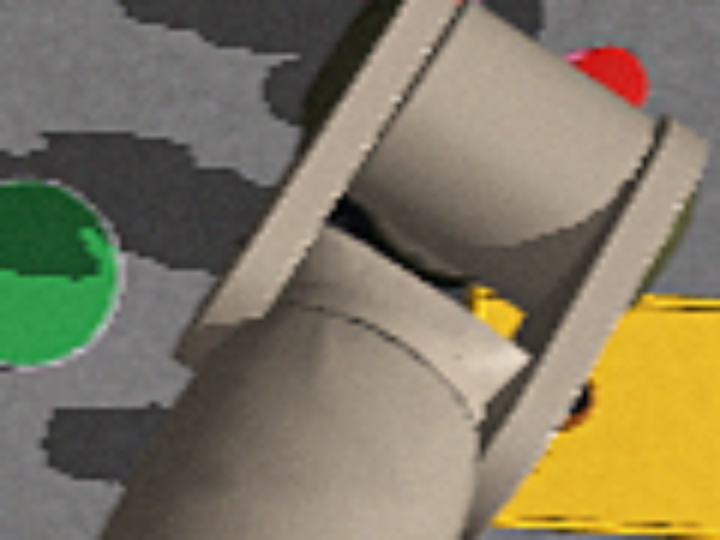

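The arm hides the bottle in this view, but the pose is right, so I close the fingers.

Request:
{"api": "jog_arm", "payload": {
  "plan": "0 0 0 0.2 0.1 -0.3 0;0 0 0 0 0 0 120;0 0 0 0 0 0 150;0 0 0 0 0 0 180;0 0 0 0 0 0 200;0 0 0 0 0 0 200;0 0 0 0 0 0 200;0 0 0 0 0 0 200;0 0 0 0 0 0 200",
  "grip_force": 40
}}

```text
time_s: 4.08
position: [0.5422, -0.2306, 0.059]
tool_rot: [[0.956, 0.294, 0.001], [0.294, -0.956, -0.0], [0.001, 0.001, -1.0]]
ft_force: [-1.0, 1.3, 6.1]
grip_width: 0.0329
gripper_force: 39.3
```

The width of 33 mm suggests the pads are on the shoulder, so I reopen, go lower and regrip.

Request:
{"api": "jog_arm", "payload": {
  "plan": "0 0 0 0 0 0 60;0 0 0 0 0 0 0;0 0 0 0 0 0 0;0 0 0 0 0 0.4 0;0 0 0 0 0 0.35 0;0 0 0 0 0 0 0;0 0 0 0 0 0 0",
  "grip_force": 40
}}

```text
time_s: 4.67
position: [0.5417, -0.2306, 0.0504]
tool_rot: [[0.956, 0.294, -0.001], [0.294, -0.956, 0.001], [-0.001, -0.001, -1.0]]
ft_force: [-0.0, -0.4, 1.1]
grip_width: 0.0857
gripper_force: 0.0
```

Run:
```python
from h import *
need([.5405,-.2296,.05])
for c in ('scene','top'):
    im=cam(c)
    print([(np.round(r['at'],1),round(r['confidence'],2),ray(im,*r['at'],.06)) for r in models.tip_of(c,'bottle_mid')])
    if c=='scene': a=im['pixels'][230:370,140:320]; cv2.imwrite('pics/g2.png',cv2.resize(a,None,fx=4,fy=4)[...,::-1])
```

```text
t 4.6667 pos [ 0.5417 -0.2306  0.0504] x [ 0.9557  0.2944 -0.0006] shift cm [-0.09 -0.13  0.04]
[(array([266.2, 319.6]), 0.79, array([ 0.6403, -0.2509,  0.06  ])), (array([240.1, 345.9]), 0.64, array([ 0.5964, -0.3204,  0.06  ])), (array([184.2, 283.6]), 0.52, array([ 0.4323, -0.2157,  0.06  ])), (array([226.5, 298.4]), 0.41, array([ 0.5386, -0.2258,  0.06  ]))]
[(array([368.9, 197. ]), 0.43, array([ 0.6529, -0.2531,  0.06  ]))]
```

View pics/g2.png

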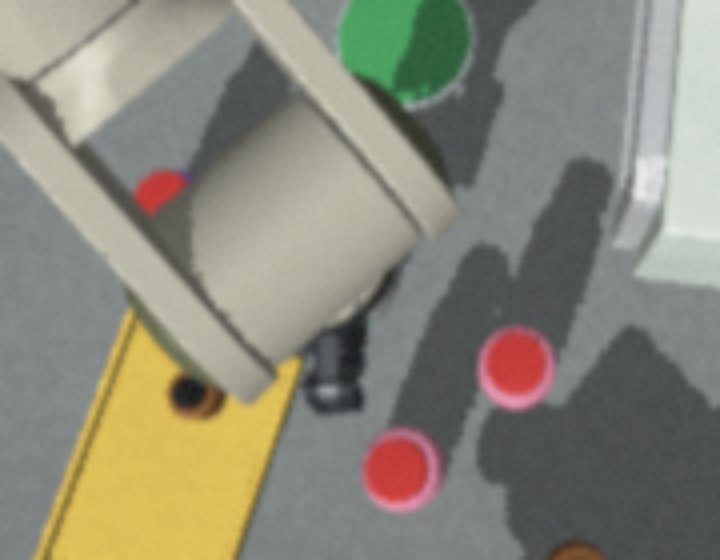

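The bottle is hidden behind the gripper, at about (250,230) in this crop. I close again.

Request:
{"api": "jog_arm", "payload": {
  "plan": "0 0 0 0 0 0 100;0 0 0 0 0 0 150;0 0 0 0 0 0 180;0 0 0 0 0 0 200;0 0 0 0 0 0 200;0 0 0 0 0 0 200;0 0 0 0 0 0 200;0 0 0 0 0 0 200",
  "grip_force": 40
}}

```text
time_s: 5.53
position: [0.5421, -0.2306, 0.0513]
tool_rot: [[0.956, 0.294, 0.001], [0.294, -0.956, -0.0], [0.001, 0.0, -1.0]]
ft_force: [-0.9, 1.9, 5.1]
grip_width: 0.0412
gripper_force: 40.1
```

Request:
{"api": "jog_arm", "payload": {
  "plan": "0 0 0 0 0 -0.5 200;0 0 0 0 0 -0.5 200;0 0 0 0 0 -1 200;0 0 0 0 0 -2 200;0 0 0 0 0 -2 200;0 0 0 0 0 -3 200;0 0 0 0 0 -3 200;0 0 0 0 0 0 200"
}}

```text
time_s: 6.2
position: [0.5439, -0.232, 0.1776]
tool_rot: [[0.956, 0.294, 0.009], [0.295, -0.956, -0.006], [0.007, 0.009, -1.0]]
ft_force: [1.1, -0.0, -2.5]
grip_width: 0.0413
gripper_force: 41.1
```

Run:
```python
from h import *
need([.456,-.395,.175])
im=cam('scene'); a=im['pixels'][230:370,140:320]; cv2.imwrite('pics/g3.png',cv2.resize(a,None,fx=4,fy=4)[...,::-1])
print([(np.round(r['at'],1),round(r['confidence'],2)) for r in models.tip_of('scene','bottle_mid')])
im=cam('top'); 
print([(np.round(r['at'],1),round(r['confidence'],2)) for r in models.tip_of('top','bottle_mid')])
o=env.observe(); print(o['ft_force'],o['wrist_torque'],o['grip_width'])
```

```text
t 6.2 pos [ 0.5439 -0.232   0.1776] x [0.9556 0.2945 0.0068] shift cm [-13.2   12.98   0.28]
[(array([267.2, 316.5]), 0.66), (array([239.5, 346.8]), 0.65), (array([221.5, 297.2]), 0.48)]
[(array([368.5, 233.6]), 0.53), (array([235.1, 216. ]), 0.23)]
[-0.0897  0.1164 -2.6281] [ 0.0072  0.0122 -0.0153] 0.04129621977531049
```

View pics/g3.png

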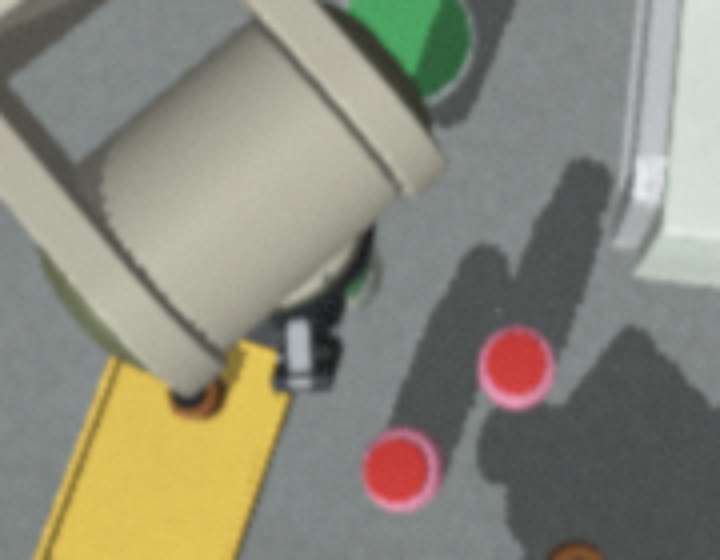

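The bottle is held: green glass shows under the gripper at (365,280) and the wrist reads 2.6 N of weight. I carry it to the tray.

Request:
{"api": "jog_arm", "payload": {
  "plan": "0 0 0 -1.5 1.5 0 200;0 0 0 -2.5 2.5 0 200;0 0 0 -3 2.9 0 200;0 0 0 -3 2.9 0 200;0 0 0 -2.2 2.2 0 200;0 0 0 -1 1 2 200;0 0 0 0 0 3 200;0 0 0 0 0 2 200;0 0 0 0 0 0 200;0 0 0 0 0 0 200"
}}

```text
time_s: 7.23
position: [0.4536, -0.3931, 0.0995]
tool_rot: [[0.956, 0.294, -0.002], [0.294, -0.956, 0.003], [-0.001, -0.003, -1.0]]
ft_force: [0.1, -0.3, -0.8]
grip_width: 0.0412
gripper_force: 41.4
```

Run:
```python
from h import *
need([.456,-.395,.057])
print(env.observe()['grip_width'])
```

```text
t 7.2333 pos [ 0.4536 -0.3931  0.0995] x [ 0.9557  0.2943 -0.0013] shift cm [0.18 0.27 4.25]
0.04117618123550351
```

Request:
{"api": "jog_arm", "payload": {
  "plan": "0 0 0 0 0.2 1.5 200;0 0 0 0 0 1.5 200;0 0 0 0 0 0.8 200;0 0 0 0 0 0.35 200;0 0 0 0 0 0 200;0 0 0 0 0 0 200;0 0 0 0 0 0 200"
}}

```text
time_s: 7.82
position: [0.4551, -0.396, 0.0604]
tool_rot: [[0.956, 0.295, 0.001], [0.295, -0.956, -0.001], [0.001, 0.002, -1.0]]
ft_force: [-0.4, -0.0, -2.9]
grip_width: 0.041
gripper_force: 41.5
```

Request:
{"api": "jog_arm", "payload": {
  "plan": "0 0 0 0 0 0 130;0 0 0 0 0 0 90;0 0 0 0 0 0 70;0 0 0 0 0 0 70;0 0 0 0 0 -0.5 70;0 0 0 0 0 -2 70;0 0 0 0 0 -3 70;0 0 0 0 0 -3 70;0 0 0 0 0 -3 70;0 0 0 0 0 -4 70"
}}

```text
time_s: 8.65
position: [0.4541, -0.3948, 0.2149]
tool_rot: [[0.956, 0.294, -0.002], [0.294, -0.956, 0.002], [-0.001, -0.003, -1.0]]
ft_force: [0.6, -0.1, -0.4]
grip_width: 0.062
gripper_force: 0.0
```

Request:
{"api": "jog_arm", "payload": {
  "plan": "0 0 6 0 0 0 120;0 0 6 0 0 0 180;0 0 6 0 0 0 255;0 0 6 0 0 0 255;0 0 6 0 0 0 255;0 0 6 0 0 0 255"
}}

```text
time_s: 9.15
position: [0.4547, -0.3956, 0.2149]
tool_rot: [[0.945, -0.328, 0.0], [-0.328, -0.945, -0.0], [0.0, 0.0, -1.0]]
ft_force: [-0.5, -0.2, -0.4]
grip_width: -0.0001
gripper_force: 0.0
```

Request:
{"api": "jog_arm", "payload": {
  "plan": "0 0 0 -0.5 -2 0 255;0 0 0 -0.7 -3.5 0 255;0 0 0 -0.8 -3.9 0 255;0 0 0 -0.8 -3.9 0 255;0 0 0 -0.8 -3.9 0 255;0 0 0 -0.8 -3.9 0 255;0 0 0 -0.8 -3.9 0 255;0 0 0 -0.8 -3.9 0 255;0 0 0 -0.8 -3.9 0 255;0 0 0 -0.5 -1 0 255"
}}

```text
time_s: 9.98
position: [0.4951, -0.0477, 0.2151]
tool_rot: [[0.947, -0.32, 0.001], [-0.32, -0.947, 0.001], [0.001, -0.001, -1.0]]
ft_force: [0.1, -0.3, 0.1]
grip_width: -0.0002
gripper_force: 0.0
```

Run:
```python
from h import *
need([.495,-.03,.18])
for c in ('scene','top'):
    im=cam(c); P=cloud(im)
    red=(hsvmask(im,(0,150,120),(4,255,255))|hsvmask(im,(174,150,120),(180,255,255)))&(P[...,2]>.11)&(P[...,2]<.14)
    n,l,s,ce=cv2.connectedComponentsWithStats(red.astype('uint8'))
    for i in range(1,n):
        if s[i,4]>30:
            q=P[l==i]; print('cap',s[i,4],(q.min(0)+q.max(0))/2,np.median(q[:,2]))
    v=(P[...,2]>.06)&(P[...,2]<.09)&(abs(P[...,0]-.46)<.04)&(P[...,1]<-.28)&(P[...,1]>-.35); q=P[v]; print('vial',len(q),q.min(0),q.max(0))
    for q,z in dict(cover_hinge=.232,cover_fold=.232,cover_edge=.232,bar_grip=.2,door_hinge=.2).items():
        for r in models.tip_of(c,q)[:1]: print(q,np.round(r['at'],1),round(r['confidence'],2),ray(im,*r['at'],z))
```

```text
t 9.9833 pos [ 0.4951 -0.0477  0.2151] x [ 0.9474 -0.3199  0.0008] shift cm [-0.57 -1.67  3.51]
cap 161 [ 0.4351 -0.2142  0.1178] 0.11985911949246475
cap 168 [ 0.6469 -0.2531  0.1203] 0.11998780546784465
cap 175 [ 0.5978 -0.3216  0.12  ] 0.12016083153882129
cap 189 [ 0.4545 -0.3925  0.1241] 0.12475280877043471
vial 38 [ 0.4601 -0.3176  0.06  ] [ 0.4744 -0.3017  0.0829]
cover_hinge [280.8 147.4] 0.78 [0.5895 0.1016 0.232 ]
cover_fold [268.9 130.1] 0.62 [0.5545 0.1363 0.232 ]
cover_edge [260.4 190.9] 0.86 [ 0.5704 -0.0064  0.232 ]
bar_grip [285.4 194. ] 0.64 [0.6217 0.0102 0.2   ]
door_hinge [299.4 283.3] 0.81 [ 0.6924 -0.1713  0.2   ]
cap 126 [ 0.6462 -0.2568  0.1201] 0.1204272049529439
cap 126 [ 0.597  -0.3256  0.12  ] 0.12079391399369921
cap 126 [ 0.4533 -0.3951  0.1259] 0.12564258336509038
cap 131 [ 0.4343 -0.2172  0.1221] 0.12114150232503818
vial 31 [ 0.4585 -0.3208  0.0604] [ 0.4743 -0.3069  0.0852]
cover_hinge [236.7 214.2] 0.86 [0.5846 0.0942 0.232 ]
cover_fold [248.6 265.1] 0.73 [0.4628 0.066  0.232 ]
bar_grip [271.4 198.7] 0.8 [0.627  0.0112 0.2   ]
door_hinge [343.1 174.5] 0.68 [ 0.6856 -0.168   0.2   ]
```

The bottle stands upright in the tray, with its cap top at z = 0.125 m and at (0.454, -0.394). I lower the closed fingers and push the orange panel.

Request:
{"api": "jog_arm", "payload": {
  "plan": "0 0 0 0 0 2 255;0 0 0 -0.1 -0.5 1.7 255;0 0 0 -0.3 -1.3 0 255;0 0 0 -0.3 -1.3 0 255;0 0 0 -0.3 -1.3 0 255;0 0 0 -0.3 -1.3 0 255;0 0 0 -0.3 -1.3 0 255;0 0 0 -0.3 -1.3 0 255;0 0 0 -0.2 -1 0 255;0 0 0 0 0 0 255"
}}

```text
time_s: 11.42
position: [0.5054, 0.0438, 0.1774]
tool_rot: [[0.947, -0.322, 0.0], [-0.322, -0.947, 0.0], [0.0, -0.0, -1.0]]
ft_force: [-0.8, 0.1, -0.3]
grip_width: -0.0002
gripper_force: 0.0
```

Run:
```python
from h import *
need([.509,.098,.178])
for c in ('scene','top'):
    im=cam(c)
    for q,z in dict(cover_hinge=.232,cover_fold=.232,cover_edge=.232).items():
        for r in models.tip_of(c,q)[:1]: print(q,np.round(r['at'],1),round(r['confidence'],2),ray(im,*r['at'],z))
```

```text
t 11.4167 pos [0.5054 0.0438 0.1774] x [ 0.9466 -0.3223  0.    ] shift cm [-1.4  -5.25 -0.06]
cover_hinge [281. 146.] 0.81 [0.5892 0.1049 0.232 ]
cover_fold [356.7 192.9] 0.55 [0.7687 0.0365 0.232 ]
cover_edge [279.8 156.8] 0.75 [0.5924 0.0793 0.232 ]
cover_fold [244.2 264. ] 0.7 [0.4655 0.0763 0.232 ]
```

Request:
{"api": "jog_arm", "payload": {
  "plan": "0 0 0 -0.2 -0.8 0 255;0 0 0 -0.2 -0.8 0 255;0 0 0 -0.2 -0.8 0 255;0 0 0 -0.2 -0.7 0 255;0 0 0 -0.1 -0.6 0 255;0 0 0 -0.1 -0.6 0 255;0 0 0 0 0 0 255;0 0 0 0 0 0 255"
}}

```text
time_s: 12.48
position: [0.5097, 0.0874, 0.1773]
tool_rot: [[0.947, -0.323, 0.0], [-0.323, -0.947, 0.001], [0.0, -0.001, -1.0]]
ft_force: [0.5, 0.2, -0.6]
grip_width: -0.0
gripper_force: 0.0
```

Run:
```python
from h import *
need([.509,.098,.178])
for c in ('scene','top'):
    im=cam(c)
    for q,z in dict(cover_hinge=.232,cover_fold=.232,cover_edge=.232).items():
        for r in models.tip_of(c,q)[:1]: print(q,np.round(r['at'],1),round(r['confidence'],2),ray(im,*r['at'],z))
    a=im['pixels'][90:250,180:340]; cv2.imwrite('pics/f_%s.png'%c,cv2.resize(a,None,fx=2.5,fy=2.5)[...,::-1])
a=np.hstack([cv2.imread('pics/f_scene.png'),cv2.imread('pics/f_top.png')]); cv2.imwrite('pics/f1.png',a)
```

```text
t 12.4833 pos [0.5097 0.0874 0.1773] x [ 0.9465 -0.3226  0.0001] shift cm [-0.41 -0.98 -0.07]
cover_hinge [281.4 145.6] 0.73 [0.5898 0.1061 0.232 ]
cover_fold [356.7 193.8] 0.33 [0.7691 0.0345 0.232 ]
cover_edge [277.1 145.3] 0.95 [0.5805 0.1046 0.232 ]
cover_fold [224.6 266.5] 0.48 [0.4603 0.1226 0.232 ]
```

View pics/f1.png

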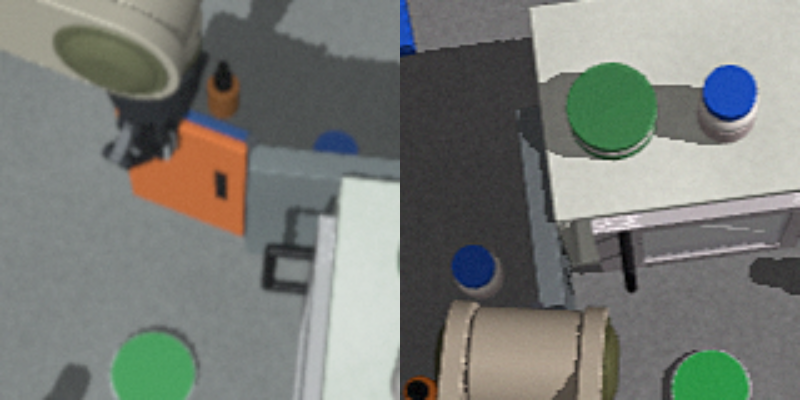

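The orange panel now lies against the blue one, left crop (190,170), and the pair is near its stop. I push on gently.

Request:
{"api": "jog_arm", "payload": {
  "plan": "0 0 0 -0.1 -0.5 0 255;0 0 0 -0.1 -0.5 0 255;0 0 0 0 -0.3 0 255;0 0 0 0 0 0 255;0 0 0 0 0 0 255"
}}

```text
time_s: 13.3
position: [0.5114, 0.0998, 0.1772]
tool_rot: [[0.946, -0.323, -0.001], [-0.323, -0.946, -0.0], [-0.001, 0.001, -1.0]]
ft_force: [-3.7, -2.9, 2.4]
grip_width: -0.0001
gripper_force: 2.1
```

Request:
{"api": "jog_arm", "payload": {
  "plan": "0 0 0 0 -0.4 0 255;0 0 0 0 -0.3 0 255;0 0 0 0 0 0 255;0 0 0 0 0 0 255"
}}

```text
time_s: 13.63
position: [0.5115, 0.1004, 0.1773]
tool_rot: [[0.946, -0.325, -0.008], [-0.325, -0.946, -0.013], [-0.003, 0.015, -1.0]]
ft_force: [-17.5, -36.4, 8.4]
grip_width: -0.0002
gripper_force: 19.9
```

The pair is at its stop, since the force rises without motion. I back off and check.

Request:
{"api": "jog_arm", "payload": {
  "plan": "0 0 0 0 0.7 0 255;0 0 0 0 1 0 255;0 0 0 0 2 0 255;0 0 0 0 2.5 0 255;0 0 0 0 2.5 0 255;0 0 0 0 1.5 -2 255;0 0 0 0 0 -3 255;0 0 0 0 0 -1 255;0 0 0 0 0 0 255"
}}

```text
time_s: 14.38
position: [0.4825, 0.0095, 0.2398]
tool_rot: [[0.946, -0.324, 0.006], [-0.324, -0.946, -0.0], [0.006, -0.002, -1.0]]
ft_force: [0.4, -0.4, 0.4]
grip_width: -0.0002
gripper_force: 0.0
```

Run:
```python
from h import *
o=env.observe(); R=np.array(o['tool_rot']); print(o['q'], np.degrees(np.arctan2(R[1,0],R[0,0])),o['time_s'],o['position'])
for c in ('scene','top'):
    im=cam(c);P=cloud(im)
    for nm,m in (('orange',hsvmask(im,(5,180,80),(16,255,255))),('blue',hsvmask(im,(100,130,40),(125,255,255)))):
        q=P[m&(P[...,2]>.2)&(P[...,2]<.25)&(P[...,1]<.2)&(P[...,1]>-.05)&(P[...,0]<.61)&(P[...,0]>.4)]
        if len(q)<10: continue
        print(c,nm,len(q),cv2.boxPoints(cv2.minAreaRect((q[:,:2]*1000).astype('float32'))).round(0).tolist())
    for q,z in dict(cover_hinge=.232,cover_fold=.232,cover_edge=.232,bar_grip=.2,door_hinge=.2,front_foot=0).items():
        for r in models.tip_of(c,q)[:1]: print(q,np.round(r['at'],1),round(r['confidence'],2),ray(im,*r['at'],z))
    # bar: dark pixels near bar, z .19-.235
    g=im['pixels'].max(-1)<70; m=g&(P[...,2]>.12)&(P[...,2]<.24)&(P[...,0]>.59)&(P[...,0]<.68)&(abs(P[...,1]-.02)<.06)
    for a,b in ((.12,.2),(.2,.215),(.215,.235)):
        q=P[m&(P[...,2]>a)&(P[...,2]<=b)]
        if len(q): print('bar',a,len(q),np.median(q,0),q.min(0),q.max(0))
    a=im['pixels'][110:250,190:350]; cv2.imwrite('pics/k_%s.png'%c,cv2.resize(a,None,fx=2.5,fy=2.5,interpolation=cv2.INTER_CUBIC)[...,::-1])
a=np.hstack([cv2.imread('pics/k_scene.png'),cv2.imread('pics/k_top.png')]); cv2.imwrite('pics/k1.png',a)
```

```text
[-12.9973  13.196   80.3821   0.054   86.0793  95.8847] -18.88577090399524 14.3833 [0.4825 0.0095 0.2398]
scene blue 115 [[469.0, 142.0], [579.0, 106.0], [582.0, 113.0], [472.0, 150.0]]
cover_hinge [278.  145.4] 0.74 [0.5825 0.1048 0.232 ]
cover_fold [226.6 117.3] 0.85 [0.4553 0.1451 0.232 ]
cover_edge [278.7 147.9] 0.94 [0.5853 0.0993 0.232 ]
bar_grip [284.3 192.1] 0.65 [0.6184 0.0139 0.2   ]
door_hinge [302.2 283.9] 0.89 [ 0.6982 -0.1712  0.2   ]
front_foot [301.2 245.6] 0.97 [ 0.6835 -0.0488  0.    ]
bar 0.12 93 [0.6316 0.0121 0.1301] [0.6219 0.0086 0.1222] [0.6623 0.0794 0.1974]
bar 0.2 10 [0.6273 0.0097 0.2064] [0.6229 0.0084 0.2004] [0.631  0.0138 0.211 ]
bar 0.215 89 [0.6416 0.0146 0.2252] [0.6214 0.0093 0.2162] [0.6614 0.0228 0.2297]
top orange 259 [[462.0, 126.0], [582.0, 87.0], [585.0, 99.0], [466.0, 138.0]]
top blue 194 [[466.0, 138.0], [585.0, 99.0], [588.0, 108.0], [469.0, 147.0]]
cover_hinge [236.6 216.1] 0.87 [0.58   0.0944 0.232 ]
cover_fold [215.5 264.2] 0.83 [0.466  0.1442 0.232 ]
cover_edge [235.5 216.8] 0.57 [0.5784 0.097  0.232 ]
bar_grip [270.  199.7] 0.56 [0.6245 0.0147 0.2   ]
door_hinge [344.4 172.1] 0.72 [ 0.6917 -0.1714  0.2   ]
front_foot [294.2 190.2] 0.79 [ 0.6866 -0.0499  0.    ]
bar 0.12 41 [0.6218 0.0148 0.1627] [0.5901 0.005  0.1211] [0.6782 0.0798 0.1988]
bar 0.2 16 [0.6404 0.0302 0.2096] [0.5903 0.0072 0.2012] [0.6624 0.0789 0.2135]
bar 0.215 90 [0.641  0.0117 0.2247] [0.5905 0.0065 0.2152] [0.664  0.077  0.2325]
```

View pics/k1.png

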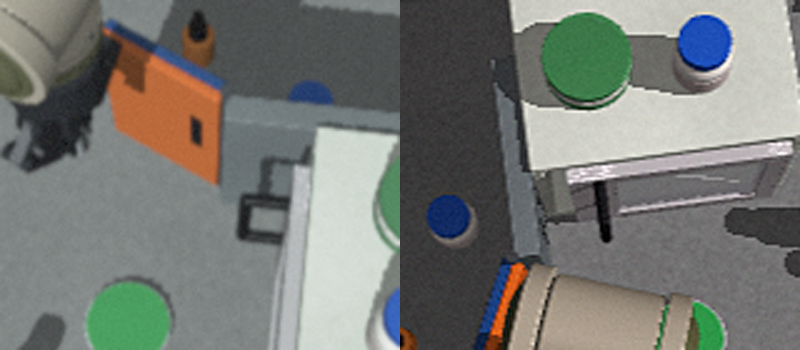

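The cover is folded flat at its stop: left crop from (105,25) to (220,180), with parallel panels. The bar is at about (0.627, 0.0125), and its brackets run towards the door. I straddle it with the fingers closing along the door.

Request:
{"api": "jog_arm", "payload": {
  "plan": "0 0 -6.4 0 0 -0.5 135;0 0 -6.4 0 0 -0.5 135;0 0 -6.4 0 0 0 135;0 0 -6.2 0 0 0 135;0 0 0 2.5 0.2 0 135;0 0 0 3.5 0.3 0 135;0 0 0 3.5 0.3 0 135;0 0 0 3.2 0.3 0 135;0 0 0 1.5 0.2 0 135;0 0 0 0 0 0 135"
}}

```text
time_s: 15.92
position: [0.626, 0.0127, 0.2455]
tool_rot: [[0.994, 0.114, -0.001], [0.114, -0.994, 0.0], [-0.001, -0.0, -1.0]]
ft_force: [-0.6, -0.3, 1.0]
grip_width: 0.04
gripper_force: 0.0
```

Run:
```python
from h import *
need([.627,.0125,.181])
print(env.observe()['grip_width'])
im=cam('scene'); a=im['pixels'][130:250,200:360]; cv2.imwrite('pics/b1.png',cv2.resize(a,None,fx=4,fy=4,interpolation=2)[...,::-1])
```

```text
t 15.9167 pos [0.626  0.0127 0.2455] x [ 0.9935  0.1136 -0.0012] shift cm [0.11 0.03 6.45]
0.03995097504546108
```

View pics/b1.png

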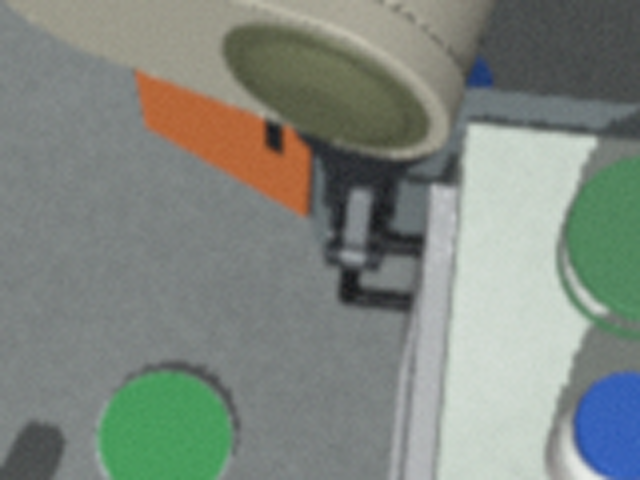

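The near finger tip is at (355,245), just over the bar. I descend and close.

Request:
{"api": "jog_arm", "payload": {
  "plan": "0 0 0 0.1 0 1.5 135;0 0 0 0 0 1.5 135;0 0 0 0 0 1.5 135;0 0 0 0 0 1.3 135;0 0 0 0 0 0.6 135;0 0 0 0 0 0 135;0 0 0 0 0 0 135"
}}

```text
time_s: 16.55
position: [0.6245, 0.0129, 0.1841]
tool_rot: [[0.994, 0.113, 0.001], [0.113, -0.994, -0.0], [0.001, 0.0, -1.0]]
ft_force: [-0.4, -0.2, -0.1]
grip_width: 0.0399
gripper_force: 0.0
```

Request:
{"api": "jog_arm", "payload": {
  "plan": "0 0 0 0 0 0 180;0 0 0 0 0 0 220;0 0 0 0 0 0 255;0 0 0 0 0 0 255;0 0 0 0 0 0 255;0 0 0 0 0 0 255",
  "grip_force": 40
}}

```text
time_s: 17.05
position: [0.6248, 0.0137, 0.1844]
tool_rot: [[0.993, 0.114, 0.001], [0.114, -0.993, 0.001], [0.001, -0.001, -1.0]]
ft_force: [-2.1, 5.2, 5.9]
grip_width: 0.0097
gripper_force: 39.4
```

The bar is held. I swing the door along its arc, turning the tool with it; first 15° as a test.

Request:
{"api": "jog_arm", "payload": {
  "plan": "0 0 -3 -1 0.26 0 255;0 0 -3 -1 0.26 0 255;0 0 -3 -1 0.26 0 255;0 0 -3 -1 0.26 0 255;0 0 -3 -1 0.26 0 255;0 0 0 0 0 0 255;0 0 0 0 0 0 255",
  "grip_force": 60
}}

```text
time_s: 17.63
position: [0.579, -0.0107, 0.1844]
tool_rot: [[0.931, 0.365, 0.001], [0.365, -0.931, -0.0], [0.001, 0.001, -1.0]]
ft_force: [-2.3, 1.9, 7.0]
grip_width: 0.0089
gripper_force: 59.6
```

```bash
cat > arc.py <<'E'
from h import *
def Rz(a): a=np.radians(a); return np.array([[np.cos(a),-np.sin(a)],[np.sin(a),np.cos(a)]])
h=np.array([.693,-.171]); o=env.observe(); p=np.array(o['position'])[:2]; R=np.array(o['tool_rot'])
ang=np.degrees(np.arctan2(R[1,0],R[0,0])); r=p-h
a0=np.degrees(np.arctan2(.1845,-.0675)); print('tool turned',ang-6.5,'bar turned',np.degrees(np.arctan2(r[1],r[0]))-a0,'radius',np.hypot(*r),'start r',np.hypot(.1845,.0675)); print(o['ft_force'],o['wrist_torque'],o['grip_width'],o['q'])
E
python3 arc.py
```

```text
tool turned 14.907750216627921 bar turned 15.31579983821399 radius 0.19666704461119006 start r 0.19645991957648767
[-2.2868  1.9159  6.992 ] [0.2585 0.4202 0.0704] 0.008886006849492294 [-12.7622  25.3546  71.2258  -0.0069  83.3355  55.8308]
```

Request:
{"api": "jog_arm", "payload": {
  "plan": "0 0 -4.5 -1.5 0.4 0 255;0 0 -5 -1.65 0.46 0 255;0 0 -5 -1.65 0.46 0 255;0 0 -5 -1.65 0.46 0 255;0 0 -5 -1.65 0.46 0 255;0 0 -5 -1.65 0.46 0 255;0 0 -4.5 -1.5 0.4 0 255;0 0 0 0 0 0 255;0 0 0 0 0 0 255"
}}

```text
time_s: 18.38
position: [0.5095, -0.1026, 0.1845]
tool_rot: [[0.569, 0.823, 0.006], [0.823, -0.569, -0.003], [0.001, 0.007, -1.0]]
ft_force: [6.4, -3.3, 3.6]
grip_width: 0.009
gripper_force: 59.5
```

```bash
python3 arc.py
```

```text
tool turned 48.84325892180866 bar turned 49.44748267110256 radius 0.19582918707702998 start r 0.19645991957648767
[ 6.3838 -3.2766  3.568 ] [-0.5414 -1.1243  0.0998] 0.00896493655824754 [-24.4293  19.3166  80.9743  -0.0307  79.3324  10.2332]
```

Request:
{"api": "jog_arm", "payload": {
  "plan": "0 0 -4.5 -1.5 0.4 0 255;0 0 -5 -1.65 0.44 0 255;0 0 -5 -1.65 0.44 0 255;0 0 -5 -1.65 0.44 0 255;0 0 -5 -1.65 0.44 0 255;0 0 -5 -1.65 0.44 0 255;0 0 -4.5 -1.5 0.4 0 255;0 0 0 0 0 0 255;0 0 0 0 0 0 255;0 0 0 0 0 0 255"
}}

```text
time_s: 19.22
position: [0.5032, -0.2151, 0.1845]
tool_rot: [[0.01, 1.0, 0.014], [1.0, -0.01, -0.001], [-0.001, 0.014, -1.0]]
ft_force: [24.9, 5.5, -2.2]
grip_width: 0.0089
gripper_force: 59.4
```

```bash
python3 arc.py
```

```text
tool turned 82.94505660991918 bar turned -277.01270604886895 radius 0.1948814477925377 start r 0.19645991957648767
[24.9178  5.5275 -2.17  ] [ 0.7611 -4.1725 -0.0294] 0.00891211508871111 [-35.7628  21.8392  77.0021   0.4069  80.4808 -35.2732]
```

Request:
{"api": "jog_arm", "payload": {
  "plan": "0 0 0 0 0.3 0 255;0 0 0 0 0 0 255;0 0 0 0 0 0 200;0 0 0 0 0 0 150;0 0 0 0 0 0 135;0 0 0 0 0 0 135"
}}

```text
time_s: 19.72
position: [0.5002, -0.2149, 0.1831]
tool_rot: [[0.009, 1.0, -0.001], [1.0, -0.009, 0.0], [0.0, -0.001, -1.0]]
ft_force: [0.6, -0.6, 0.4]
grip_width: 0.0398
gripper_force: 0.0
```

Request:
{"api": "jog_arm", "payload": {
  "plan": "0 0 0 0 0 -1 135;0 0 0 0 0 -2 135;0 0 0 0 0 -3 135;0 0 0 0 0 -3 135;0 0 0 -2 0 -2 135;0 0 0 -3 0 0 135;0 0 0 -3 0 0 135;0 0 0 -2 0 0 135;0 0 0 0 0 0 135"
}}

```text
time_s: 20.47
position: [0.4988, -0.3184, 0.2921]
tool_rot: [[0.013, 1.0, -0.002], [1.0, -0.013, 0.0], [0.0, -0.002, -1.0]]
ft_force: [-0.3, 0.5, -0.4]
grip_width: 0.04
gripper_force: 0.0
```

Run:
```python
from h import *
ims={}
for c in ('scene','top'):
    im=cam(c);P=cloud(im)
    for q,z in dict(cover_hinge=.232,cover_fold=.232,cover_edge=.232,bar_grip=.2,door_hinge=.2).items():
        for r in models.tip_of(c,q)[:1]: print(q,round(r['confidence'],2),ray(im,*r['at'],z))
    red=(hsvmask(im,(0,150,120),(4,255,255))|hsvmask(im,(174,150,120),(180,255,255)))&(P[...,2]>.11)&(P[...,2]<.14)
    n,l,s,ce=cv2.connectedComponentsWithStats(red.astype('uint8'))
    for i in range(1,n):
        if s[i,4]>30: q=P[l==i]; print('cap',s[i,4],(q.min(0)+q.max(0))/2,np.median(q[:,2]))
    a=im['pixels'][90:420,130:450] if c=='scene' else im['pixels'][90:420,150:470]; ims[c]=cv2.resize(a,(400,412),interpolation=2)
cv2.imwrite('pics/end.png',np.hstack([ims['scene'],ims['top']])[...,::-1])
o=env.observe(); print(o['time_s'],o['ft_force'],o['position'],o['grip_width'])
```

```text
cover_hinge 0.75 [0.5881 0.099  0.232 ]
cover_fold 0.67 [0.4613 0.1468 0.232 ]
cover_edge 0.65 [0.5847 0.1019 0.232 ]
bar_grip 0.71 [ 0.4984 -0.2207  0.2   ]
door_hinge 0.74 [ 0.7776 -0.0632  0.2   ]
cap 164 [ 0.4355 -0.214   0.1183] 0.11999495160241863
cap 167 [ 0.6469 -0.2534  0.1199] 0.11975669691029056
cap 174 [ 0.5978 -0.3216  0.1203] 0.11999847920166273
cap 197 [ 0.4556 -0.3924  0.1239] 0.1251288561701166
cover_hinge 0.8 [0.5781 0.0949 0.232 ]
cover_fold 0.74 [0.7803 0.0283 0.232 ]
cover_edge 0.57 [0.5811 0.1038 0.232 ]
bar_grip 0.86 [ 0.5098 -0.2213  0.2   ]
door_hinge 0.67 [ 0.6852 -0.1742  0.2   ]
cap 126 [ 0.6457 -0.2572  0.1208] 0.12050355706374827
cap 126 [ 0.597  -0.3254  0.1203] 0.12021803366417982
cap 133 [ 0.4343 -0.2168  0.1205] 0.12023007687660692
21.0667 [0.1016 0.482  0.0007] [ 0.4996 -0.3146  0.2934] 0.04017441481344433
```

View pics/end.png

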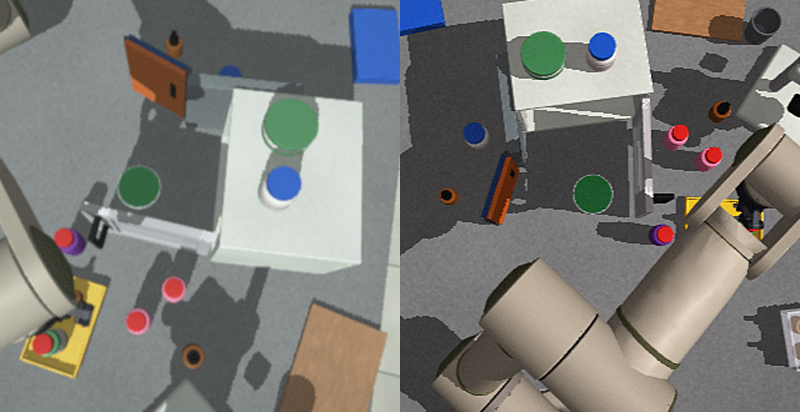

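The door stands open at about a right angle (left crop, bar at (97,232)). The cover is folded at (155,75), and the green bottle is upright in the tray at (45,343). The bystanders are in place and the arm is clear, so I hand the job in.

```bash
python3 -c "
from rig import job
print(job.close_job())"
```

```text
the job is handed in; nothing more can be done
None
```

I handed the job in at about 21 s of the 72 s allowed, with no verdict returned: the green bottle stands upright in the yellow tray, the cover is folded flat at its stop, the glass door is open about 83° (1.45 rad), and in the last pictures no bystander appears to have moved.

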